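# Clip the lid of a fragment box shut all round

### The job

The white lid of the storage box is on but not clipped: press down round its rim with the fingertips, section by section, until all six sections have clicked shut and lie flush with the corners. Only press: keep the box standing flat where it is, without lifting or tipping it or pushing it away, leave the jar, the can and the brush alone, and finish with the hand clear.

Things in the scene. Friction and masses are not known exactly. Their poses are not given: they have to be found in the camera images.
- box_top (a point): Loose grey storage box, about 0.9 kg, with white clip-on lid 128 mm (x) by 188 mm (y, the long way). Point: centre of the box in plan, 60 mm above the table, level with the lid's four rigid corner caps. Axes: the box's, z up. Between the caps the 20 mm wide rim is six separate sections: two end to end on each long side, one on each short side. Three to six stand proud at the start.
- panel (a point): Centre of the lid's rigid inner panel, 88 by 148 mm, on its top face, 54 mm above the table: it lies recessed 6 mm below the corner caps, inside the rim. Not to be pressed for the job; touching it does no harm.
- near_left (a joint): Lid rim section on the near long side (box -x), left half (box +y), 69 mm long; value is how far it has been pressed down, in m: 0 standing 7 mm proud of the corner caps, 0.007 clicked shut, flush with them. Resists with up to about 7 N, snaps over about half-way (3 to 4 mm) and stays down by itself as a rigid stop; let go before that it springs back up. Pressing a shut section does no harm.
- near_left_pad (a point): Centre of the top face of that section's press pad, raised 2 mm, 34 mm along the rim by 13 mm across; in plan at (-54, +36) mm (box x, y) from the box's centre; 69 mm above the table when proud, 62 mm when shut. Moves with the section; axes as the box's.
- near_right (a joint): Lid rim section on the near long side (box -x), right half (box -y), 69 mm long; value is how far it has been pressed down, in m: 0 standing 7 mm proud of the corner caps, 0.007 clicked shut, flush with them. Resists with up to about 7 N, snaps over about half-way (3 to 4 mm) and stays down by itself as a rigid stop; let go before that it springs back up. Pressing a shut section does no harm.
- near_right_pad (a point): Centre of the top face of that section's press pad, raised 2 mm, 34 mm along the rim by 13 mm across; in plan at (-54, -36) mm (box x, y) from the box's centre; 69 mm above the table when proud, 62 mm when shut. Moves with the section; axes as the box's.
- far_left (a joint): Lid rim section on the far long side (box +x), left half (box +y), 69 mm long; value is how far it has been pressed down, in m: 0 standing 7 mm proud of the corner caps, 0.007 clicked shut, flush with them. Resists with up to about 7 N, snaps over about half-way (3 to 4 mm) and stays down by itself as a rigid stop; let go before that it springs back up. Pressing a shut section does no harm.
- far_left_pad (a point): Centre of the top face of that section's press pad, raised 2 mm, 34 mm along the rim by 13 mm across; in plan at (+54, +36) mm (box x, y) from the box's centre; 69 mm above the table when proud, 62 mm when shut. Moves with the section; axes as the box's.
- far_right (a joint): Lid rim section on the far long side (box +x), right half (box -y), 69 mm long; value is how far it has been pressed down, in m: 0 standing 7 mm proud of the corner caps, 0.007 clicked shut, flush with them. Resists with up to about 7 N, snaps over about half-way (3 to 4 mm) and stays down by itself as a rigid stop; let go before that it springs back up. Pressing a shut section does no harm.
- far_right_pad (a point): Centre of the top face of that section's press pad, raised 2 mm, 34 mm along the rim by 13 mm across; in plan at (+54, -36) mm (box x, y) from the box's centre; 69 mm above the table when proud, 62 mm when shut. Moves with the section; axes as the box's.
- left_end (a joint): Lid rim section on the short side at box +y, 81 mm long; value is how far it has been pressed down, in m: 0 standing 7 mm proud of the corner caps, 0.007 clicked shut, flush with them. Resists with up to about 7 N, snaps over about half-way (3 to 4 mm) and stays down by itself as a rigid stop; let go before that it springs back up. Pressing a shut section does no harm.
- left_end_pad (a point): Centre of the top face of that section's press pad, raised 2 mm, 34 mm along the rim by 13 mm across; in plan at (0, +84) mm (box x, y) from the box's centre; 69 mm above the table when proud, 62 mm when shut. Moves with the section; axes as the box's.
- right_end (a joint): Lid rim section on the short side at box -y, 81 mm long; value is how far it has been pressed down, in m: 0 standing 7 mm proud of the corner caps, 0.007 clicked shut, flush with them. Resists with up to about 7 N, snaps over about half-way (3 to 4 mm) and stays down by itself as a rigid stop; let go before that it springs back up. Pressing a shut section does no harm.
- right_end_pad (a point): Centre of the top face of that section's press pad, raised 2 mm, 34 mm along the rim by 13 mm across; in plan at (0, -84) mm (box x, y) from the box's centre; 69 mm above the table when proud, 62 mm when shut. Moves with the section; axes as the box's.
- amber_bottle_mid (a point): small amber jar with black cap, 42 mm across, 85 mm high, standing beside a short side of the box; bystander. Point half-way up.
- can_mid (a point): small plain aluminium can, 48 mm across, 65 mm high, standing beside the other short side of the box; bystander. Point half-way up.
- brush_mid (a point): brush 170 mm long lying beside the box beyond its far long side; bystander. Point near its middle, 8 mm up.
Not all that is in view belongs to the job. There is more than one size of the part that bears box_top; the job needs the middle-sized.

How it is judged:
By the outcome, as a careful person would: the job done as asked, in the order asked, and still so for the second after the job is handed in, with the robot touching nothing.
It also fails if it takes over 48 s, if anything falls off the work surface, if the arm or the gripper's body presses on something with over 40 N, if the wrist force passes 120 N, or if a joint passes its speed limit or range.

### The arm

A 6-joint arm with a two-finger parallel gripper is mounted at the origin on the work surface. World frame = base frame: x ahead of the robot, y to its left, z up, the work surface at z = 0. Lengths are in m, angles in rad, forces in N, time in s.
With the tool pointing down it reaches from about 0.35 to 0.775 m from the base axis. Payload 7.3 kg.
Tool frame: the origin (TCP) lies midway between the tips of the shut fingers; the grasp point (between the pads) lies 19 mm behind it (robot.tcp_to_grasp is the distance from the TCP to the grasp point, in m); x points along the fingers, z is the direction in which the jaws open and shut, and the axes are right-handed (so a half turn about x gives the same grasp; the last joint's range is limited). The gripper opens to 92 mm and grips with 3 to 60 N. Pads are 19 mm wide; open, the fingers measure 130 mm over their backs; the gripper's body (75 mm by 190 mm) begins 47 mm behind the grasp point.
Start: joints at [0.965, 0.342, 1.524, -0, 1.275, -0.146], TCP at [0.233, 0.471, 0.227] pointing down, gripper open.
Joint ranges: [-2.53, 2.53], [-0.77, 2.02], [0.04, 2.7], [-1, 4.14], [0.28, 2.66], [-3.11, 3.11]. Speed limits (rad/s): [2.57, 2.57, 3.14, 3.14, 3.14, 3.14].

### API

Orientations are given as [roll, pitch, yaw] about the fixed x, y, z axes, in that order (R = Rz(yaw) Ry(pitch) Rx(roll)).
In Python, from cell import robot gives the robot as it stands.
- The arm moves only by the tool move_arm, never from a script. Its argument "deltas" is a list of rows, each an object with "dp": the shift along the tool's x, y, z in m, a list of three; "turn": the turn, a rotation vector about the tool's x, y, z in degrees, a list of three. A call has 1 to 10 rows; each row is the pose to reach, as a shift and turn from the pose commanded when the call began, along the tool's axes at that moment; what a row does not reach only later rows make up. A row lasts 1/10 s, in which the tool goes at most 50 mm and 8.59 degrees, less where a joint would pass 70% of its speed; a pose out of reach is approached as far as the arm can. A call with a gripper value outside its range is refused whole. "hand" is the finger opening in m, from 0 to 0.0918, set as the call begins (left out, the last holds). The fingers move at their own pace and stop on an object; "squeeze" is the grip in N (left out, the last holds). Time passes only in rows, so rows that repeat a pose let the fingers close. It gives the time, the measured TCP pose, the force and the opening at its end, in the units of the state.
- robot.observe(): the state, without advancing time (a new reading comes with each control period).
- robot.read_camera(name): name is "side" or "top" or "wrist"; returns (picture, depth): 420x560x3 uint8, red, green, blue; 420x560 float32, m along the optical axis (not along the pixel's ray), 0 where there is no reading.
- robot.camera_info(name): a dict with "fx", "fy", "cx", "cy" (pixels), "R" (3x3) and "t" (3): a world point X has camera coordinates R X + t. Camera axes: x right, y down, z forward; pixel columns grow to the right and rows downward; lengths in m; the calibration is good to about 2 mm. A picture is of the moment at which its call begins: read the wrist's pose just before it. camera_info takes no time and is no camera call; for the wrist camera it gives the pose at the moment of the call.
- robot.hand_in(): hands the job in, once; it reports no verdict.
The state is a dict: "time": time; "qpos": joint angles; "qvel": joint speeds; "joint_efforts": joint torques, N m; "tool_pos": TCP position; "tool_rot": TCP orientation; "contact_force": force on the tool from outside, world axes, zero at the start; "torque": the same for the moment, N m; "opening": finger opening in m.
Only numpy, scipy, OpenCV 4.12 (cv2) and the standard library are available. Lean on these libraries where they do the work, as an engineer would, in place of code of your own. Each camera call takes 0.05 s, during which the arm holds its last target.

## Working session

There is one attempt and no reset: what is moved stays moved. The work goes in short steps, Python scripts to look and compute and a tool call to move; the robot and the scene stay as the last step left them, time stands still between calls to the robot, and variables do not carry over. Pictures are saved under pics/ and viewed, and the job is handed in when it is done.

Besides the shell and the picture viewer there is one more tool, called after "Request:" as name(argument=value, ...), one argument or row to a line, values as JSON. move_arm: Moves the arm, as the interface text tells. Its arguments: {"type":"object","properties":{"deltas":{"type":"array"},"hand":{"type":"number"},"squeeze":{"type":"number"}},"required":["deltas"]}

```bash
mkdir -p pics
cat > h.py <<'E'
from cell import robot
import numpy as np, cv2
def snap(n,f):
    info=robot.camera_info(n); im,d=robot.read_camera(n)
    cv2.imwrite(f'pics/{f}.png',cv2.cvtColor(im,cv2.COLOR_RGB2BGR)); np.savez(f'pics/{f}.npz',im=im,d=d,**{k:np.array(info[k]) for k in info})
    return im,d,info
E
python3 - <<'E'
from h import *
s=robot.observe();print(s)
for n in ['top','side']:
    im,d,i=snap(n,n+'0');print(n,{k:np.round(i[k],3).tolist() for k in i})
E
```

```text
{'time': 0.0, 'qpos': array([ 9.64988125e-01,  3.42724430e-01,  1.52501392e+00, -1.57674381e-05,
        1.27539522e+00, -1.45999473e-01]), 'qvel': array([-1.18581893e-03,  7.21472100e-05,  5.40235814e-04, -3.13030440e-05,
       -9.42811228e-04,  1.49080347e-03]), 'joint_efforts': array([ 1.10000976e-03, -4.31248963e+01, -2.44220209e+01,  7.19032134e-02,
        5.61976992e-02, -1.76729714e-04]), 'tool_pos': array([0.23273341, 0.47014287, 0.22604516]), 'tool_rot': array([ 3.00537755,  1.56925533, -2.16681556]), 'contact_force': array([-0.1900804 ,  0.64262871, -0.57767219]), 'torque': array([ 0.01514269, -0.00835125,  0.00195857]), 'opening': 0.09179404735049705}
top {'fx': 468.996, 'fy': 468.996, 'cx': 270.693, 'cy': 208.562, 'R': [[-0.01, -1.0, -0.029], [-0.983, 0.015, -0.185], [0.186, 0.027, -0.982]], 't': [0.068, 0.533, 0.862]}
side {'fx': 391.486, 'fy': 391.486, 'cx': 277.396, 'cy': 216.224, 'R': [[0.955, -0.295, -0.007], [-0.214, -0.676, -0.705], [0.204, 0.675, -0.709]], 't': [-0.466, 0.188, 0.801]}
```

View pics/top0.png

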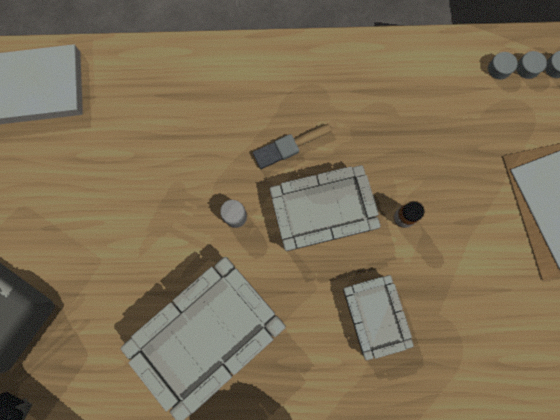

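View pics/side0.png

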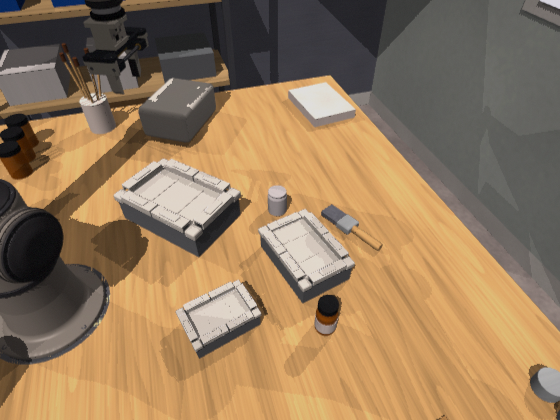

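The box for the job is the middle-sized one, near (325,208) in the top view. The can, the jar and the brush are around it.

```bash
cat >> h.py <<'E'
def cloud(f):
    z=np.load(f'pics/{f}.npz'); d=z['d']; v,u=np.mgrid[0:420,0:560]
    P=np.stack([(u-z['cx'])/z['fx']*d,(v-z['cy'])/z['fy']*d,d],-1)
    return (P-z['t'])@z['R'], z['im'], d
PADS=dict(near_left=(-54,36),near_right=(-54,-36),far_left=(54,36),far_right=(54,-36),left_end=(0,84),right_end=(0,-84))
E
python3 - <<'E'
from h import *
for f,seed in [('top0',(325,208)),('side0',(310,240))]:
    W,im,d=cloud(f)
    if f=='side0':pass
    m=((W[...,2]>0.045)&(W[...,2]<0.085)&(d>0)&(im.min(-1)>60)).astype(np.uint8)
    n,l,st,c=cv2.connectedComponentsWithStats(m,connectivity=4)
    k=l[seed[1],seed[0]]; print(f,k,st[k],W[seed[1],seed[0]])
    P=W[l==k]
    r=cv2.minAreaRect((P[:,:2]*1000).astype(np.float32)); print(r)
    (cx,cy),(w,h),a=r
    th=np.deg2rad(a); 
    ax=np.array([np.cos(th),np.sin(th)]); 
    if w>h: ax=np.array([-ax[1],ax[0]])
    if ax[0]<0: ax=-ax
    yaw=np.arctan2(ax[1],ax[0]); ay=np.array([-ax[1],ax[0]])
    print('yaw deg',np.rad2deg(yaw))
    C=np.array([cx,cy])
    q=(P[:,:2]*1000-C); bx=q@ax; by=q@ay
    for n_,(x,y) in PADS.items():
        s=(abs(bx-x)<5)&(abs(by-y)<5); s2=0
        print(n_,np.round((C+x*ax+y*ay),1),'z',np.round(np.median(P[s,2])*1000,1),s.sum())
    for x,y in [(-54,84),(54,84),(-54,-84),(54,-84),(0,0)]:
        s=(abs(bx-x)<5)&(abs(by-y)<5);print('cap',x,y,np.round(np.median(P[s,2])*1000,1))
E
```

```text
top0 1 [ 270  165  110   86 6382] [ 0.53336103 -0.043491    0.05225944]
((535.1057739257812, -41.06443786621094), (128.8516387939453, 188.329345703125), 13.109155654907227)
yaw deg 13.109155654907227
near_left [474.3 -18.3] z 69.2 28
near_right [490.7 -88.4] z 68.4 28
far_left [579.5   6.2] z 68.8 26
far_right [595.9 -63.9] z 68.8 27
left_end [516.1  40.7] z 61.7 25
right_end [ 554.2 -122.9] z 68.9 26
cap -54 84 59.8
cap 54 84 59.7
cap -54 -84 60.2
cap 54 -84 60.5
cap 0 0 53.6
side0 17 [ 258  209   97   83 4253] [ 0.55279315 -0.03034133  0.05406008]
((533.6502075195312, -43.81504821777344), (129.748046875, 190.7458038330078), 13.395615577697754)
yaw deg 13.395615577697754
near_left [472.8 -21.3] z 68.8 17
near_right [489.5 -91.3] z 69.0 20
far_left [577.8   3.7] z 68.9 16
far_right [594.5 -66.3] z 69.4 16
left_end [514.2  37.9] z 61.7 15
right_end [ 553.1 -125.5] z 69.5 23
cap -54 84 60.0
cap 54 84 59.9
cap -54 -84 60.4
cap 54 -84 60.4
cap 0 0 54.1
```

```bash
cat >> h.py <<'E'
from scipy.spatial.transform import Rotation as Rot
C=np.array([534.5,-42.2]);YAW=13.2
def padw(n):
    a=np.deg2rad(YAW);ax=np.array([np.cos(a),np.sin(a)]);ay=np.array([-ax[1],ax[0]])
    x,y=PADS[n];return (C+x*ax+y*ay)/1000
def plan(p,jaw_deg):
    s=robot.observe();R=Rot.from_euler('xyz',s['tool_rot']).as_matrix();t=s['tool_pos']
    best=None
    for sg in (1,-1):
        z=sg*np.array([np.cos(np.deg2rad(jaw_deg)),np.sin(np.deg2rad(jaw_deg)),0]);x=np.array([0,0,-1.]);y=np.cross(z,x)
        rv=np.rad2deg(Rot.from_matrix(R.T@np.stack([x,y,z],1)).as_rotvec())
        if best is None or np.linalg.norm(rv)<np.linalg.norm(best):best=rv
    print('tool',np.round(t,4),'f',np.round(s['contact_force'],1),'t',round(s['time'],2),'q6',round(s['qpos'][5],2),'dp',np.round(R.T@(np.array(p)-t),4),'turn',np.round(best,1))
    print(np.round(R,3).tolist())
E
python3 - <<'E'
from h import *
p=padw('near_left');print(p);plan([*p,0.11],YAW+90)
for n in PADS: print(n,np.round(padw(n),4))
W,im,d=cloud('top0')
for nm,u0,u1,v0,v1 in [('jar',395,425,198,230),('can',218,250,196,232)]:
    w=W[v0:v1,u0:u1].reshape(-1,3);w=w[w[:,2]>(0.075 if nm=='jar' else 0.055)];print(nm,w.min(0),w.max(0))
E
```

```text
[ 0.47370611 -0.01948211]
tool [0.2328 0.4702 0.2261] f [ 0.8 -0.2  0.1] t 0.1 q6 -0.15 dp [ 0.1165 -0.4332 -0.3318] turn [-39.5  -0.1  -0. ]
[[-0.001, -0.896, 0.444], [-0.001, 0.444, 0.896], [-1.0, 0.0, -0.001]]
near_left [ 0.4737 -0.0195]
near_right [ 0.4901 -0.0896]
far_left [0.5789 0.0052]
far_right [ 0.5953 -0.0649]
left_end [0.5153 0.0396]
right_end [ 0.5537 -0.124 ]
jar [ 0.36476559 -0.22352227  0.07501002] [0.53830254 0.03751119 0.94748912]
can [0.36476559 0.03751119 0.05508471] [0.54996431 0.15731448 0.94748912]
```

Request:
move_arm(
  deltas=[
    {"dp": [0, -0.027, -0.021], "turn": [-4, 0, 0]},
    {"dp": [0, -0.054, -0.042], "turn": [-8, 0, 0]},
    {"dp": [0, -0.081, -0.063], "turn": [-12, 0, 0]},
    {"dp": [0, -0.108, -0.084], "turn": [-16, 0, 0]},
    {"dp": [0, -0.135, -0.105], "turn": [-20, 0, 0]},
    {"dp": [0, -0.162, -0.126], "turn": [-24, 0, 0]},
    {"dp": [0, -0.189, -0.147], "turn": [-28, 0, 0]},
    {"dp": [0, -0.216, -0.168], "turn": [-32, 0, 0]},
    {"dp": [0, -0.243, -0.189], "turn": [-36, 0, 0]},
    {"dp": [0, -0.27, -0.21], "turn": [-39.5, 0, 0]},
  ],
  hand=0,
)

```text
time: 1.1
tool_pos: [0.3819, 0.1611, 0.2265]
tool_rot: [1.259, 1.57, 3.062]
contact_force: [-0.2, 0.3, -0.0]
opening: 0.0163
```

Run:
```python
from h import *
plan([*padw('near_left'),0.10],YAW+90)
```

```text
tool [0.3819 0.1611 0.2265] f [-0.2  0.3 -0. ] t 1.1 q6 -1.59 dp [ 0.1265 -0.0478 -0.1969] turn [ 0.1  0.  -0. ]
[[-0.0, -0.973, -0.23], [0.0, -0.23, 0.973], [-1.0, 0.0, 0.0]]
```

Request:
move_arm(
  deltas=[
    {"dp": [0.01, -0.006, -0.025]},
    {"dp": [0.025, -0.012, -0.05]},
    {"dp": [0.04, -0.018, -0.075]},
    {"dp": [0.055, -0.024, -0.1]},
    {"dp": [0.07, -0.03, -0.125]},
    {"dp": [0.085, -0.036, -0.15]},
    {"dp": [0.1, -0.042, -0.175]},
    {"dp": [0.115, -0.048, -0.197]},
    {"dp": [0.1265, -0.048, -0.197]},
    {"dp": [0.1265, -0.048, -0.197]},
  ],
)

```text
invalid input
```

Run:
```python
from h import *
plan([*padw('near_left'),0.062],YAW+90)
snap('side','side1');snap('wrist','wrist1')
a=cv2.imread('pics/side1.png')[170:330,180:420];cv2.imwrite('pics/c1.png',np.hstack([cv2.resize(a,(600,400)),]))
```

```text
tool [0.3819 0.1611 0.2265] f [-0.2  0.3 -0. ] t 1.1 q6 -1.59 dp [ 0.1645 -0.0478 -0.1969] turn [ 0.1  0.  -0. ]
[[-0.0, -0.973, -0.23], [0.0, -0.23, 0.973], [-1.0, 0.0, 0.0]]
```

View pics/c1.png

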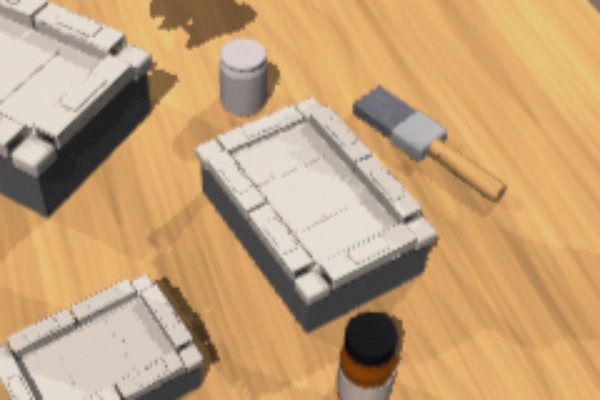

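View pics/wrist1.png

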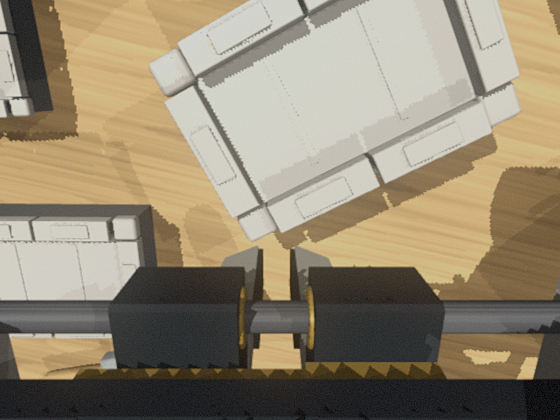

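The call was refused because every row needs a turn. The wrist view shows the box ahead, with the near pads at about (323,197) and (432,143).

Request:
move_arm(
  deltas=[
    {"dp": [0.01, -0.006, -0.025], "turn": [0, 0, 0]},
    {"dp": [0.025, -0.012, -0.05], "turn": [0, 0, 0]},
    {"dp": [0.04, -0.018, -0.075], "turn": [0, 0, 0]},
    {"dp": [0.055, -0.024, -0.1], "turn": [0, 0, 0]},
    {"dp": [0.07, -0.03, -0.125], "turn": [0, 0, 0]},
    {"dp": [0.085, -0.036, -0.15], "turn": [0, 0, 0]},
    {"dp": [0.1, -0.042, -0.175], "turn": [0, 0, 0]},
    {"dp": [0.115, -0.048, -0.197], "turn": [0, 0, 0]},
    {"dp": [0.1265, -0.048, -0.197], "turn": [0, 0, 0]},
    {"dp": [0.1265, -0.048, -0.197], "turn": [0, 0, 0]},
  ],
)

```text
time: 2.2
tool_pos: [0.4718, -0.0175, 0.0985]
tool_rot: [1.028, 1.566, 2.828]
contact_force: [-0.4, 0.5, 0.3]
opening: 0.0004
```

Run:
```python
from h import *
plan([*padw('near_left'),0.062],YAW+90)
snap('side','side2');snap('wrist','wrist2')
a=cv2.imread('pics/side2.png')[170:330,180:420];cv2.imwrite('pics/c2.png',np.hstack([cv2.resize(a,(600,400)),]))
```

```text
tool [ 0.4718 -0.0175  0.0985] f [-0.4  0.5  0.3] t 2.2 q6 -2.0 dp [ 0.0365 -0.0015 -0.0024] turn [-0.1  0.1 -0.2]
[[-0.004, -0.974, -0.226], [0.001, -0.226, 0.974], [-1.0, 0.004, 0.002]]
```

View pics/c2.png

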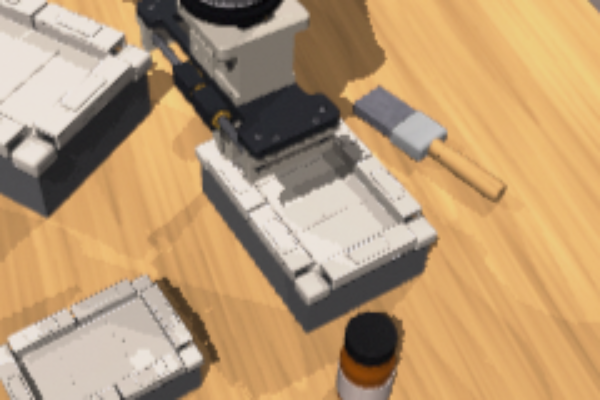

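View pics/wrist2.png

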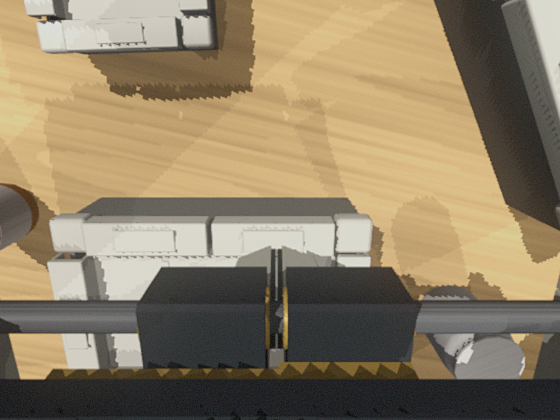

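Request:
move_arm(
  deltas=[
    {"dp": [0.01, -0.001, -0.001], "turn": [0, 0, 0]},
    {"dp": [0.02, -0.001, -0.001], "turn": [0, 0, 0]},
    {"dp": [0.027, -0.001, -0.001], "turn": [0, 0, 0]},
    {"dp": [0.029, -0.001, -0.001], "turn": [0, 0, 0]},
    {"dp": [0.031, -0.001, -0.001], "turn": [0, 0, 0]},
    {"dp": [0.033, -0.001, -0.001], "turn": [0, 0, 0]},
    {"dp": [0.034, -0.001, -0.001], "turn": [0, 0, 0]},
  ],
)

```text
time: 3.0
tool_pos: [0.4744, -0.0191, 0.0663]
tool_rot: [-0.033, 1.571, 1.768]
contact_force: [-1.0, 1.2, 1.0]
opening: 0.0005
```

Run:
```python
from h import *
plan([*padw('near_left'),0.062],YAW+90)
```

```text
tool [ 0.4744 -0.0191  0.0663] f [-1.   1.2  1. ] t 3.0 q6 -2.0 dp [ 0.0043  0.0008 -0.0003] turn [-0.1  0.   0. ]
[[-0.0, -0.974, -0.227], [0.0, -0.227, 0.974], [-1.0, -0.0, 0.0]]
```

Request:
move_arm(
  deltas=[
    {"dp": [0.001, 0, 0], "turn": [0, 0, 0]},
    {"dp": [0.002, 0, 0], "turn": [0, 0, 0]},
    {"dp": [0.003, 0, 0], "turn": [0, 0, 0]},
  ],
)

```text
time: 3.3
tool_pos: [0.4747, -0.0192, 0.0632]
tool_rot: [-1.878, 1.57, -0.078]
contact_force: [-0.5, -0.2, 0.3]
opening: 0.0007
```

Run:
```python
from h import *
plan([*padw('near_left'),0.062],YAW+90)
```

```text
tool [ 0.4747 -0.0192  0.0632] f [-0.5 -0.2  0.3] t 3.3 q6 -2.0 dp [0.0012 0.001  0.    ] turn [-0.1 -0.   0. ]
[[0.0, -0.974, -0.227], [-0.0, -0.227, 0.974], [-1.0, -0.0, -0.0]]
```

Request:
move_arm(
  deltas=[
    {"dp": [0.001, 0, 0], "turn": [0, 0, 0]},
    {"dp": [0.002, 0, 0], "turn": [0, 0, 0]},
    {"dp": [0.002, 0, 0], "turn": [0, 0, 0]},
  ],
)

```text
time: 3.6
tool_pos: [0.4747, -0.0192, 0.0621]
tool_rot: [-2.053, 1.57, -0.252]
contact_force: [-3.3, 0.8, 10.4]
opening: 0.0002
```

Hard stop at z = 0.0621, so this section is shut. Next is far_left.

Request:
move_arm(
  deltas=[
    {"dp": [-0.015, 0, 0], "turn": [0, 0, 0]},
    {"dp": [-0.03, -0.01, 0], "turn": [0, 0, 0]},
    {"dp": [-0.03, -0.04, 0], "turn": [0, 0, 0]},
    {"dp": [-0.03, -0.07, 0], "turn": [0, 0, 0]},
    {"dp": [-0.03, -0.1, 0], "turn": [0, 0, 0]},
    {"dp": [-0.027, -0.107, 0], "turn": [0, 0, 0]},
    {"dp": [-0.017, -0.107, 0], "turn": [0, 0, 0]},
    {"dp": [-0.012, -0.107, 0], "turn": [0, 0, 0]},
    {"dp": [-0.012, -0.107, 0], "turn": [0, 0, 0]},
  ],
)

```text
time: 4.5
tool_pos: [0.5766, 0.0051, 0.0718]
tool_rot: [1.219, 1.567, 3.019]
contact_force: [-0.4, 0.4, 0.6]
opening: 0.0003
```

Run:
```python
from h import *
plan([*padw('far_left'),0.062],YAW+90)
snap('top','top2')
W,im,d=cloud('top2')
m=((W[...,2]>0.045)&(W[...,2]<0.085)&(im.min(-1)>60))
a=np.deg2rad(YAW);q=W[...,:2]*1000-C;bx=q@[np.cos(a),np.sin(a)];by=q@[-np.sin(a),np.cos(a)]
for n,(x,y) in PADS.items():
    s=(abs(bx-x)<5)&(abs(by-y)<5)&m;print(n,s.sum(),np.round(np.median(W[s][:,2])*1000,1) if s.any() else None)
```

```text
tool [0.5766 0.0051 0.0718] f [-0.4  0.4  0.6] t 4.5 q6 -1.92 dp [ 0.0098 -0.0022 -0.0004] turn [-0.1  0.1 -0.2]
[[-0.004, -0.974, -0.227], [0.0, -0.227, 0.974], [-1.0, 0.004, 0.001]]
near_left 0 None
near_right 0 None
far_left 0 None
far_right 0 None
left_end 0 None
right_end 29 69.1
```

Request:
move_arm(
  deltas=[
    {"dp": [0.002, -0.001, 0], "turn": [0, 0, 0]},
    {"dp": [0.004, -0.001, 0], "turn": [0, 0, 0]},
    {"dp": [0.006, -0.001, 0], "turn": [0, 0, 0]},
    {"dp": [0.008, -0.001, 0], "turn": [0, 0, 0]},
    {"dp": [0.01, -0.001, 0], "turn": [0, 0, 0]},
    {"dp": [0.011, -0.001, 0], "turn": [0, 0, 0]},
    {"dp": [0.012, -0.001, 0], "turn": [0, 0, 0]},
    {"dp": [0.012, -0.001, 0], "turn": [0, 0, 0]},
  ],
)

```text
time: 5.35
tool_pos: [0.5796, 0.0055, 0.0621]
tool_rot: [-1.813, 1.571, -0.012]
contact_force: [-3.3, 0.5, 9.6]
opening: 0.0005
```

Request:
move_arm(
  deltas=[
    {"dp": [-0.015, 0, 0], "turn": [0, 0, 0]},
    {"dp": [-0.028, 0, -0.01], "turn": [0, 0, 0]},
    {"dp": [-0.028, 0, -0.04], "turn": [0, 0, 0]},
    {"dp": [-0.028, 0, -0.065], "turn": [0, 0, 0]},
    {"dp": [-0.025, 0, -0.072], "turn": [0, 0, 0]},
    {"dp": [-0.017, 0, -0.072], "turn": [0, 0, 0]},
    {"dp": [-0.012, 0, -0.072], "turn": [0, 0, 0]},
    {"dp": [-0.012, 0, -0.072], "turn": [0, 0, 0]},
  ],
)

```text
time: 6.15
tool_pos: [0.5949, -0.0633, 0.0717]
tool_rot: [0.992, 1.568, 2.793]
contact_force: [0.4, -0.4, -0.0]
opening: 0.0003
```

Run:
```python
from h import *
plan([*padw('far_right'),0.062],YAW+90)
```

```text
tool [ 0.5949 -0.0633  0.0717] f [ 0.4 -0.4 -0. ] t 6.15 q6 -2.04 dp [ 0.0097 -0.     -0.0017] turn [ 0.   0.1 -0.2]
[[-0.003, -0.974, -0.229], [0.001, -0.229, 0.974], [-1.0, 0.003, 0.002]]
```

Request:
move_arm(
  deltas=[
    {"dp": [0.002, 0, 0], "turn": [0, 0, 0]},
    {"dp": [0.004, 0, 0], "turn": [0, 0, 0]},
    {"dp": [0.006, 0, 0], "turn": [0, 0, 0]},
    {"dp": [0.008, 0, 0], "turn": [0, 0, 0]},
    {"dp": [0.01, 0, 0], "turn": [0, 0, 0]},
    {"dp": [0.011, 0, 0], "turn": [0, 0, 0]},
    {"dp": [0.012, 0, 0], "turn": [0, 0, 0]},
    {"dp": [0.012, 0, 0], "turn": [0, 0, 0]},
  ],
)

```text
time: 6.95
tool_pos: [0.5961, -0.0647, 0.0622]
tool_rot: [-2.011, 1.57, -0.211]
contact_force: [-3.1, 0.7, 8.6]
opening: 0.0001
```

Request:
move_arm(
  deltas=[
    {"dp": [-0.015, 0, 0], "turn": [0, 0, 0]},
    {"dp": [-0.03, 0.01, 0], "turn": [0, 0, 0]},
    {"dp": [-0.03, 0.04, 0], "turn": [0, 0, 0]},
    {"dp": [-0.03, 0.07, 0], "turn": [0, 0, 0]},
    {"dp": [-0.03, 0.1, 0], "turn": [0, 0, 0]},
    {"dp": [-0.027, 0.108, 0], "turn": [0, 0, 0]},
    {"dp": [-0.017, 0.108, 0], "turn": [0, 0, 0]},
    {"dp": [-0.012, 0.108, 0], "turn": [0, 0, 0]},
    {"dp": [-0.012, 0.108, 0], "turn": [0, 0, 0]},
  ],
)

```text
time: 7.85
tool_pos: [0.4915, -0.089, 0.072]
tool_rot: [0.851, 1.57, 2.651]
contact_force: [0.3, 0.0, 0.8]
opening: 0.0005
```

Run:
```python
from h import *
plan([*padw('near_right'),0.062],YAW+90)
```

```text
tool [ 0.4915 -0.089   0.072 ] f [0.3 0.  0.8] t 7.85 q6 -2.13 dp [ 0.01    0.0014 -0.0003] turn [-0.   0.  -0.1]
[[-0.001, -0.974, -0.228], [0.001, -0.228, 0.974], [-1.0, 0.001, 0.001]]
```

Request:
move_arm(
  deltas=[
    {"dp": [0.002, 0.001, 0], "turn": [0, 0, 0]},
    {"dp": [0.004, 0.001, 0], "turn": [0, 0, 0]},
    {"dp": [0.006, 0.001, 0], "turn": [0, 0, 0]},
    {"dp": [0.008, 0.001, 0], "turn": [0, 0, 0]},
    {"dp": [0.01, 0.001, 0], "turn": [0, 0, 0]},
    {"dp": [0.011, 0.001, 0], "turn": [0, 0, 0]},
    {"dp": [0.012, 0.001, 0], "turn": [0, 0, 0]},
    {"dp": [0.012, 0.001, 0], "turn": [0, 0, 0]},
  ],
)

```text
time: 8.65
tool_pos: [0.4899, -0.0894, 0.0621]
tool_rot: [-1.995, 1.57, -0.194]
contact_force: [-2.3, 1.9, 11.0]
opening: 0.0006
```

Request:
move_arm(
  deltas=[
    {"dp": [-0.02, 0, 0], "turn": [0, 0, 0]},
    {"dp": [-0.045, 0, 0], "turn": [0, 0, 0]},
    {"dp": [-0.07, 0, 0], "turn": [0, 0, 0]},
  ],
)

```text
time: 8.95
tool_pos: [0.4896, -0.0894, 0.1317]
tool_rot: [0.999, 1.57, 2.799]
contact_force: [-0.9, -0.1, 0.1]
opening: 0.0003
```

Run:
```python
from h import *
plan([*padw('right_end'),0.13],YAW)
W,im,d=cloud('top0')
s=(abs(W[...,0]-.51)<.06)&(W[...,1]<-.14)&(W[...,1]>-.24)&(W[...,2]>.07)&(W[...,2]<.1);w=W[s];print(w.min(0),w.max(0))
a=np.deg2rad(YAW);q=w[:,:2]*1000-C;print('jar box y',(q@[-np.sin(a),np.cos(a)]).max(),'bx',(q@[np.cos(a),np.sin(a)]).min(),(q@[np.cos(a),np.sin(a)]).max())
```

```text
tool [ 0.4896 -0.0894  0.1317] f [-0.9 -0.1  0.1] t 8.95 q6 -2.14 dp [ 0.0016 -0.0546 -0.0482] turn [90.  -0.  -0.1]
[[-0.001, -0.974, -0.228], [0.0, -0.228, 0.974], [-1.0, 0.001, 0.001]]
[ 0.50168387 -0.22352227  0.07015699] [ 0.53830254 -0.18602082  0.08879082]
jar box y -136.252267133827 bx -69.64812165815061 -32.763048227227294
```

Request:
move_arm(
  deltas=[
    {"dp": [0, -0.006, -0.005], "turn": [8.5, 0, 0]},
    {"dp": [0, -0.011, -0.01], "turn": [17, 0, 0]},
    {"dp": [0, -0.016, -0.015], "turn": [25.5, 0, 0]},
    {"dp": [0, -0.022, -0.02], "turn": [34, 0, 0]},
    {"dp": [0, -0.028, -0.025], "turn": [42.5, 0, 0]},
    {"dp": [0, -0.034, -0.03], "turn": [51, 0, 0]},
    {"dp": [0, -0.04, -0.035], "turn": [59.5, 0, 0]},
    {"dp": [0, -0.046, -0.04], "turn": [68, 0, 0]},
    {"dp": [0, -0.052, -0.045], "turn": [76.5, 0, 0]},
    {"dp": [0, -0.0545, -0.048], "turn": [85, 0, 0]},
  ],
)

```text
time: 9.95
tool_pos: [0.5543, -0.1241, 0.1309]
tool_rot: [2.657, 1.571, 2.967]
contact_force: [0.9, -0.6, 0.4]
opening: 0.0005
```

Run:
```python
from h import *
plan([*padw('right_end'),0.072],YAW)
```

```text
tool [ 0.5543 -0.1241  0.1309] f [ 0.9 -0.6  0.4] t 9.95 q6 -0.67 dp [ 0.0589  0.0003 -0.0006] turn [ 4.6 -0.  -0. ]
[[-0.0, -0.306, 0.952], [0.0, 0.952, 0.306], [-1.0, 0.0, -0.0]]
```

Request:
move_arm(
  deltas=[
    {"dp": [0.015, 0, 0], "turn": [4.6, 0, 0]},
    {"dp": [0.035, 0, 0], "turn": [4.6, 0, 0]},
    {"dp": [0.052, 0, 0], "turn": [4.6, 0, 0]},
    {"dp": [0.058, 0, 0], "turn": [4.6, 0, 0]},
    {"dp": [0.06, 0, 0], "turn": [4.6, 0, 0]},
    {"dp": [0.062, 0, 0], "turn": [4.6, 0, 0]},
    {"dp": [0.064, 0, 0], "turn": [4.6, 0, 0]},
    {"dp": [0.066, 0, 0], "turn": [4.6, 0, 0]},
    {"dp": [0.068, 0, 0], "turn": [4.6, 0, 0]},
    {"dp": [0.069, 0, 0], "turn": [4.6, 0, 0]},
  ],
)

```text
time: 10.95
tool_pos: [0.5541, -0.1239, 0.0624]
tool_rot: [-0.444, 1.57, -0.208]
contact_force: [0.4, 0.1, 0.6]
opening: 0.0007
```

Request:
move_arm(
  deltas=[
    {"dp": [0.001, 0, 0], "turn": [0, 0, 0]},
    {"dp": [0.001, 0, 0], "turn": [0, 0, 0]},
  ],
)

```text
time: 11.15
tool_pos: [0.5541, -0.1239, 0.0622]
tool_rot: [-0.541, 1.57, -0.304]
contact_force: [-3.3, 1.7, 7.4]
opening: 0.0004
```

Request:
move_arm(
  deltas=[
    {"dp": [-0.03, 0, 0], "turn": [0, 0, 0]},
    {"dp": [-0.07, 0, 0], "turn": [0, 0, 0]},
    {"dp": [-0.11, 0, 0], "turn": [0, 0, 0]},
    {"dp": [-0.15, 0.02, -0.003], "turn": [0, 0, 0]},
    {"dp": [-0.16, 0.06, -0.01], "turn": [0, 0, 0]},
    {"dp": [-0.16, 0.1, -0.016], "turn": [0, 0, 0]},
    {"dp": [-0.16, 0.14, -0.022], "turn": [0, 0, 0]},
    {"dp": [-0.16, 0.18, -0.029], "turn": [0, 0, 0]},
    {"dp": [-0.16, 0.22, -0.036], "turn": [0, 0, 0]},
    {"dp": [-0.16, 0.26, -0.042], "turn": [0, 0, 0]},
  ],
)

```text
time: 12.15
tool_pos: [0.4513, 0.1204, 0.2213]
tool_rot: [0.144, 1.57, 0.38]
contact_force: [0.9, 0.1, 1.0]
opening: 0.0006
```

Request:
move_arm(
  deltas=[
    {"dp": [0, 0.04, -0.006], "turn": [0, 0, 0]},
    {"dp": [0, 0.08, -0.012], "turn": [0, 0, 0]},
    {"dp": [0, 0.12, -0.02], "turn": [0, 0, 0]},
    {"dp": [0, 0.14, -0.023], "turn": [0, 0, 0]},
    {"dp": [0, 0.14, -0.023], "turn": [0, 0, 0]},
  ],
)

```text
time: 12.65
tool_pos: [0.3959, 0.2518, 0.2213]
tool_rot: [1.194, 1.57, 1.435]
contact_force: [0.6, -0.2, 0.5]
opening: 0.0004
```

Run:
```python
from h import *
print(robot.observe()['time'])
a=np.deg2rad(YAW)
for f,c,seed in [('top3','top',(325,208)),('side3','side',(310,240))]:
    snap(c,f);W,im,d=cloud(f)
    m=((W[...,2]>0.045)&(W[...,2]<0.085)&(im.min(-1)>60)).astype(np.uint8)
    n,l,st,cc=cv2.connectedComponentsWithStats(m,connectivity=4);P=W[l==l[seed[1],seed[0]]]
    print(cv2.minAreaRect((P[:,:2]*1000).astype(np.float32)))
    q=P[:,:2]*1000-C;bx=q@[np.cos(a),np.sin(a)];by=q@[-np.sin(a),np.cos(a)]
    for n,(x,y) in list(PADS.items())+[('cap%d'%i,p) for i,p in enumerate([(-54,84),(54,84),(-54,-84),(54,-84)])]:
        s=(abs(bx-x)<5)&(abs(by-y)<5);print(n,s.sum(),np.round(np.median(P[s,2])*1000,1) if s.any() else None)
cv2.imwrite('pics/both3.png',np.hstack([cv2.resize(cv2.imread('pics/top3.png')[110:270,200:440],(400,267)),cv2.resize(cv2.imread('pics/side3.png')[170:330,180:420],(400,267))]))
```

```text
12.65
((534.7882080078125, -41.11274719238281), (128.25942993164062, 188.27354431152344), 13.042686462402344)
near_left 28 61.4
near_right 28 61.7
far_left 24 61.8
far_right 26 61.1
left_end 27 61.5
right_end 29 61.5
cap0 27 59.2
cap1 27 59.7
cap2 27 59.1
cap3 26 60.4
((533.8523559570312, -43.562110900878906), (129.54844665527344, 190.21493530273438), 12.8046875)
near_left 15 62.4
near_right 21 61.6
far_left 14 61.5
far_right 18 62.4
left_end 12 61.6
right_end 17 62.1
cap0 15 59.9
cap1 11 59.3
cap2 23 60.2
cap3 18 60.1
```

View pics/both3.png

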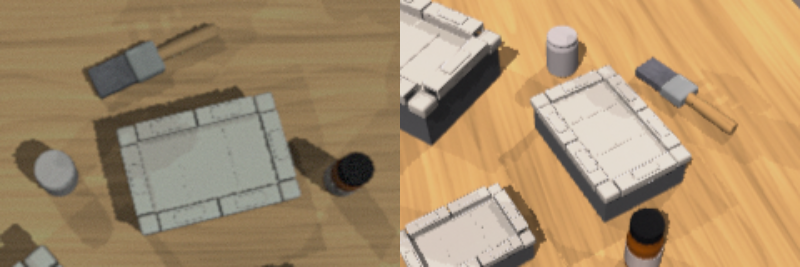

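All six pads measure about 62 mm high, the box has not moved, and the jar, can and brush stand as they did.

```bash
python3 -c "
from h import *
print(robot.hand_in(),robot.observe()['time'])"
```

```text
the job is handed in; nothing more can be done
the job is handed in; nothing more can be done
```

All six sections of the middle-sized box's lid are shut, and I handed the job in at about 12.8 s of the 48 s allowed.

- **Pressing:** `left_end` was already down at the start. I pressed the other five with the closed fingertips, in the order `near_left`, `far_left`, `far_right`, `near_right`, `right_end`. Each came to a hard stop at z ≈ 62 mm, with about 7–11 N read at the stop.
- **Heights:** In both the top and side views all six pads measured 61.1–62.4 mm, against 62 mm nominal when shut. The corner caps measured 59–60 mm.
- **Box:** It moved less than 0.5 mm, within measuring error. The measured angle changed by 0.1° in the top view and 0.6° in the side view.
- **Bystanders:** The jar, can and brush look unmoved in the final pictures. I did not measure their positions afterwards.
- **Hand:** It finished well clear, at z ≈ 0.22 m.

One early move call was refused because its rows had no turn, and nothing moved. No final check failed or disagreed.

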